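Gauge the depth of a blind pivot bore with a rod and collar

ROBOT

A 6-joint arm with a two-finger parallel gripper is mounted at the origin on the work surface. World frame = base frame: x ahead of the robot, y to its left, z up, the work surface at z = 0. Lengths are in m, angles in rad, forces in N, time in s.
With the tool pointing down it reaches from about 0.3 to 0.775 m from the base axis. Payload 14.6 kg.
Tool frame: the origin (TCP) lies on the centre line of the jaws, within the pads' length; the fingertips stand 19 mm ahead of it and the grasp point (between the pads) is the TCP; z points along the fingers, x is the direction in which the jaws open and shut, and the axes are right-handed (so a half turn about z gives the same grasp; the last joint's range is limited). The gripper opens to 85 mm and grips with 20 to 120 N. Pads are 22 mm wide; open, the fingers measure 114 mm over their backs; the gripper's body (76 mm by 85 mm) begins 54 mm behind the grasp point. The pads swing forward as they close: fully open they stand 13 mm farther back than shut.
Start: joints at [-1.189, 0.3, 1.521, -0, 1.321, -0.067], TCP at [0.239, -0.496, 0.25] pointing down, gripper open.
Joint ranges: [-3.03, 3.03], [-0.79, 2.21], [0.23, 2.52], [-1.04, 4.18], [0, 3.07], [-2.55, 2.55]. Speed limits (rad/s): [2.22, 2.22, 2.57, 3.14, 3.14, 3.14].

INTERFACE

Orientations are given as a 3x3 rotation matrix whose columns are the frame's x, y, z axes.
In Python, from workcell import manip, vision gives the robot as it stands.
- The arm moves only by the tool step_arm, never from a script. Its argument "rows" is a list of rows, each an object of numbers: "x", "y", "z": the shift along the tool's x, y, z in cm; "turn": the turn about the tool's z in degrees; "fingers": the closure, from 0 (fully open) to 1 (shut). A call has 1 to 20 rows; each row shifts and turns the commanded pose from where the row before left it, along the tool's axes as they then stand; what a row does not reach is not made up. A row lasts 1/8 s, in which the tool goes at most 62.5 mm and 10.7 degrees, less where a joint would pass 70% of its speed; a pose out of reach is approached as far as the arm can. A call with a gripper value outside its range is refused whole. The fingers move at their own pace and stop on an object; "squeeze" is the grip in N (left out, the last holds). Time passes only in rows, so rows that do not move let the fingers close. It gives the time, the measured TCP pose, the force and the opening at its end, in the units of the state.
- manip.state(): the state, without advancing time (a new reading comes with each control period).
- vision.capture(name): name is "side" or "top"; returns the picture (400x640x3 uint8, blue, green, red); there is no depth.
- vision.get_calibration(name): a dict with "K" (3x3 intrinsics, pixels), "rvec" (rotation vector, rad) and "tvec" (3), from world to camera coordinates, as OpenCV has them. Camera axes: x right, y down, z forward; pixel columns grow to the right and rows downward; lengths in m; the calibration is good to about 2 mm. A picture is of the moment at which its call begins. get_calibration takes no time and is no camera call.
- manip.hand_in(): hands the job in, once; it reports no verdict.
The state is a dict: "time": time; "joints": joint angles; "dq": joint speeds; "effort": joint torques, N m; "eef_pos": TCP position; "tcp_rot": TCP orientation; "wrist_force": force on the tool from outside, world axes, zero at the start; "wrist_torque": the same for the moment, N m; "grip_width": finger opening in m.
Only numpy, scipy, OpenCV 4.12 (cv2) and the standard library are available. Lean on these libraries where they do the work, as an engineer would, in place of code of your own. Each camera call takes 0.05 s, during which the arm holds its last target.

TASK

Take the depth rod out of its wooden stand and lower it, upright, into the blind bore of the zinc casting until it bottoms out, pressing it lightly but definitely against the bottom (about 10 N, and never more than 40 N even at the moment of touching). Then slide the collar down the rod until it sits flat on the casting's top face, pressing it home with the same light force, so that it marks the depth. Leave the rod standing in the bore with its collar seated, and leave everything else on the counter where it is.

Things in the scene. Friction and masses are not known exactly. Their poses are not given: they have to be found in the camera images.
- rod: Steel depth rod with a sliding collar, 104 mm long, about 170 g with the collar. Origin: centre of its lower end (the tip); its z axis runs up along the rod to the head. The lower 80 mm is 12 mm in diameter with a 2 mm chamfered tip; the top 24 mm (80 to 104 mm from the tip) is a ribbed grip head 14 mm in diameter. It starts upright in the stand, its tip 24 mm below the stand's top face.
- collar (a joint): How far the rod's collar has been slid down the rod (m), 0 to 0.060. The collar is a plain steel disc 36 mm across and 10 mm thick around the rod; at 0 its flat underside is 68 mm from the tip and its top 78 mm from the tip, 2 mm below the grip head; it starts within 3 mm of there. Friction (about 3 N, plus about 0.1 N for each 10 mm/s) holds it wherever it is left, also when the rod is lifted.
- collar_under (a point): Centre of the collar's flat underside, on the rod's axis; z up along the rod.
- casting: Grey zinc pivot casting bolted to the counter (fixed): a square post 56 x 56 mm standing on a round flange 100 mm across and 12 mm thick; 80 mm high in all. Origin: centre of its underside, z up. A round blind bore goes straight down from the middle of its flat top face.
- bore_mouth (a point): Centre of the bore's mouth, in the casting's top face; z up. Bore 13 mm in diameter, 1.5 mm chamfer. Its depth differs each time, 44 to 60 mm, is not measured or seen and must be felt (rules: bore_floor is its bottom, bore_bottom the centre of that). Metal meets metal: coming down faster than some 10 mm/s gives a hard knock, hardly seen at the wrist; a rod brushing the wall gives a brief force too.
- stand: Wooden rod stand, fixed, a block 60 x 60 mm and 34 mm high with one hole 14.5 mm in diameter and 24 mm deep in the middle, in which the rod starts. Origin: centre of its underside.
- compass: Bystander, to be left alone: red acrylic mirror compass, 90 x 58 mm plate with an upright mirror 57 mm high at one end. Origin: centre of its underside.
- level: Bystander, to be left alone: small brass spirit level, 110 x 18 x 18 mm. Origin: centre of its underside.
- feeler_block: Bystander, to be left alone: steel feeler-gauge block, 80 x 16 x 15 mm. Origin: centre of its underside.
- capsule: Bystander, to be left alone: flat round zinc compass capsule, 52 mm across, 23 mm high, no hole. Origin: centre of its underside.
- loupe: Bystander, to be left alone: black eye loupe, 34 mm across, 34 mm high. Origin: centre of its underside.
- screwdriver: Bystander, to be left alone: screwdriver, 150 mm long.
- plumb_weight: Bystander, to be left alone: brass plumb weight with a neck, 36 mm across, 44 mm high. Origin: centre of its underside.
- screw_cup: Bystander, to be left alone: small steel bowl, 56 mm across, 32 mm high. Origin: centre of its underside.
Mind the look-alikes: they are no part of the job. Of the things that look like the casting, the smallest one is meant. Leave any blue look-alike of the rod alone.

How it is judged:
By the outcome, as a careful person would: the job done as asked, in the order asked, and still so for the second after the job is handed in, with the robot touching nothing.
It also fails if it takes over 58 s, if anything falls off the work surface, if the arm or the gripper's body presses on something with over 40 N, if the wrist force passes 120 N, or if a joint passes its speed limit or range.

## Working session

There is one attempt and no reset: what is moved stays moved. The work goes in short steps, Python scripts to look and compute and a tool call to move; the robot and the scene stay as the last step left them, time stands still between calls to the robot, and variables do not carry over. Pictures are saved under pics/ and viewed, and the job is handed in when it is done.

Besides the shell and the picture viewer there is one more tool, called after ">>>" in YAML: its name, and indented under it one key for each argument. step_arm: Moves the arm, as the interface text tells. Its arguments: {"type":"object","properties":{"rows":{"type":"array"},"squeeze":{"type":"number"}},"required":["rows"]}

```bash
mkdir -p pics
python3 - <<'E'
from workcell import manip, vision
import cv2,numpy as np
for n in("side","top"):
    im=vision.capture(n); cv2.imwrite(f"pics/{n}0.png",im)
    c=vision.get_calibration(n); print(n,c)
s=manip.state(); print(s)
E
```

```text
side {'K': array([[460.24033943,   0.        , 321.09070958],
       [  0.        , 460.24033943, 196.42593275],
       [  0.        ,   0.        ,   1.        ]]), 'rvec': array([ 1.023819 , -2.5265791,  0.956193 ]), 'tvec': array([0.35983689, 0.32796289, 0.97450045])}
top {'K': array([[502.32422395,   0.        , 312.07090584],
       [  0.        , 502.32422395, 199.55772611],
       [  0.        ,   0.        ,   1.        ]]), 'rvec': array([ 2.17999422, -2.21456388,  0.06444057]), 'tvec': array([-0.00579298,  0.50572187,  1.18079367])}
{'time': 0.1, 'joints': array([-1.18856755e+00,  3.00419519e-01,  1.52153241e+00,  5.45518101e-07,
        1.32072054e+00, -6.65647223e-02]), 'dq': array([-0.00021102, -0.00261544, -0.00269991,  0.00190909, -0.00066119,
        0.00013634]), 'effort': array([ 1.77901049e-03, -5.44379354e+01, -3.62371945e+01, -9.64419883e-05,
        3.04113957e-03, -2.73392931e-05]), 'eef_pos': array([ 0.23857387, -0.49534184,  0.24977019]), 'tcp_rot': array([[ 4.33878486e-01, -9.00971308e-01, -4.02271572e-04],
       [-9.00970753e-01, -4.33878667e-01,  1.00209421e-03],
       [-1.07739518e-03, -7.23521970e-05, -9.99999417e-01]]), 'wrist_force': array([ 0.35323108, -0.73985017, -0.18107243]), 'wrist_torque': array([0.03164419, 0.01247804, 0.03643469]), 'grip_width': 0.08567115889600563}
```

View pics/side0.png

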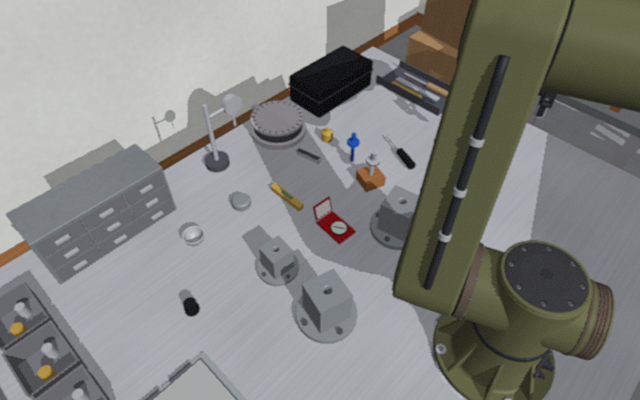

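View pics/top0.png

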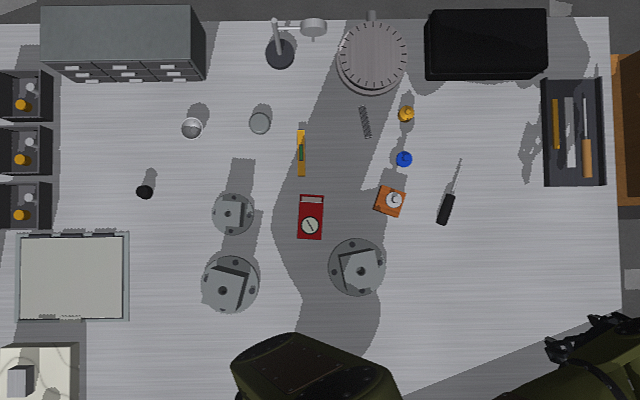

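The side view shows the rod and wooden stand at about (371,170) and three castings. The smallest casting is at (277,258), which is (232,213) in the top view. The blue look-alike is at (353,146). Next I'll enlarge crops.

Run:
```python
import cv2,numpy as np
s=cv2.imread("pics/side0.png");t=cv2.imread("pics/top0.png")
def crop(im,x,y,w=50,h=38,k=8): return cv2.resize(im[y-h//2:y+h//2,x-w//2:x+w//2],None,fx=k,fy=k,interpolation=cv2.INTER_NEAREST)
a=np.vstack([np.hstack([crop(s,371,170),crop(s,277,258)]),np.hstack([crop(t,392,202),crop(t,232,213)])])
print(a.shape)
cv2.imwrite("pics/crops0.png",cv2.resize(a,(800,600)))
```

```text
(608, 800, 3)
```

View pics/crops0.png

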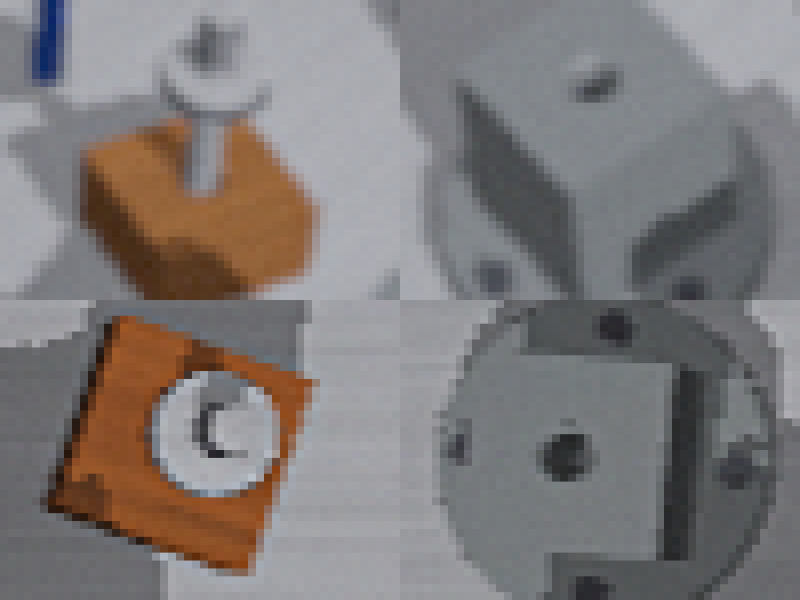

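```bash
cat > h.py <<'E'
import cv2,numpy as np
from workcell import manip, vision
C={n:vision.get_calibration(n) for n in("side","top")}
def ray(n,uv):
    c=C[n];R=cv2.Rodrigues(c["rvec"])[0]
    p=cv2.undistortPoints(np.float64(uv).reshape(-1,1,2),c["K"],None).reshape(-1,2)
    d=np.c_[p,np.ones(len(p))]@R
    o=-R.T@c["tvec"].ravel(); return o,d
def plane(n,uv,z):
    o,d=ray(n,uv); return o+d*((z-o[2])/d[:,2])[:,None]
def proj(n,P):
    c=C[n];return cv2.projectPoints(np.float64(P).reshape(-1,1,3),c["rvec"],c["tvec"],c["K"],None)[0].reshape(-1,2)
def tri(us,ut):
    A=np.zeros((3,3));b=np.zeros(3)
    for n,u in(("side",us),("top",ut)):
        o,d=ray(n,[u]);d=d[0]/np.linalg.norm(d[0]);M=np.eye(3)-np.outer(d,d);A+=M;b+=M@o
    return np.linalg.solve(A,b)
E
python3 - <<'E'
from h import *
s=cv2.imread("pics/side0.png");t=cv2.imread("pics/top0.png")
print("cams",ray("side",[[0,0]])[0],ray("top",[[0,0]])[0])
g=cv2.cvtColor(t,cv2.COLOR_BGR2GRAY); print(g[206:222,219:240])
gs=cv2.cvtColor(s,cv2.COLOR_BGR2GRAY); print(gs[242:258,264:290])
# stand
for n,im,c in(("side",s,(371,170)),("top",t,(392,202))):
    h=cv2.cvtColor(im,cv2.COLOR_BGR2HSV); m=cv2.inRange(h,(5,110,60),(20,255,255))
    x,y=c; k=np.zeros_like(m);k[y-25:y+25,x-25:x+25]=255; m&=k
    cn=max(cv2.findContours(m,0,cv2.CHAIN_APPROX_NONE)[0],key=cv2.contourArea)
    hull=cv2.convexHull(cn)[:,0]
    print(n,"hull",cv2.approxPolyDP(hull,1.5,True)[:,0].tolist())
    if n=="top":
        # bright top only
        m2=m&cv2.inRange(h,(5,110,130),(20,255,255))
        cn=max(cv2.findContours(m2,0,cv2.CHAIN_APPROX_NONE)[0],key=cv2.contourArea)
        P=plane(n,cn[:,0].astype(float),.034)[:,:2]; print(cv2.minAreaRect((P*1000).astype(np.float32)))
E
```

```text
cams [-0.00560447  0.54199625  0.94493494] [ 0.442428   -0.00645249  1.20593437]
[[117 121 120 120 120 122 120 119 120 122 122 121 122 120 121 121 121 120
  122 121 127]
 [119 121 120 118 122 120 122 121 120 124 121 121 120 121 121 121 120 122
  119 121 126]
 [120 120 121 121 122 120 121 122 121 123 121 119 120 119 123 122 120 120
  121 123 125]
 [120 119 120 121 121 119 122 123 105  99 123 123 122 120 121 122 119 122
  122 123 128]
 [120 119 120 121 120 124 125 127 125 120 118 125 125 121 120 119 121 121
  122 122 127]
 [121 121 123 124 122 122 112  78  39  36  47  97 125 123 121 121 119 121
  122 122 131]
 [122 120 122 120 122 107  74  42  44  41  50  92 121 122 120 120 121 121
  120 124 115]
 [117 118 121 122 115  92  59  45  47  50  69  87 107 122 121 121 120 121
  120 124 117]
 [120 123 121 122 120  92  50  47  46  58  75  85 103 123 122 120 121 122
  124 126 121]
 [119 121 122 121 124 107  66  44  42  40  53  89 117 122 122 120 121 120
  120 124 111]
 [123 120 123 121 121 128 108  63  44  62  96 113 124 121 124 120 121 121
  120 125 111]
 [124 122 122 118 122 123 124 126 127 12
[... 1706 characters left out ...]
31 129]
 [100 123 135 136 137 131 132 134 135 135 132 135 136 134 134 135 135 134
  134 134 132 134 129 130 124 126]
 [ 84 104 122 136 134 135 136 136 134 133 133 133 135 135 133 134 132 133
  133 135 133 131 125 123 121 121]
 [ 76  79 109 129 135 135 133 134 133 134 133 135 133 134 133 131 136 136
  133 134 128 124 124 125 124 122]
 [ 76  73  91 113 132 136 133 135 133 135 134 132 133 135 132 135 134 132
  129 128 124 125 124 125 123 125]]
side hull [[376, 167], [384, 177], [383, 184], [365, 190], [357, 179], [357, 170], [366, 167]]
top hull [[381, 185], [405, 193], [397, 216], [373, 208]]
((499.2420959472656, -195.30337524414062), (57.58090591430664, 59.258209228515625), 70.31600952148438)
```

Run:
```python
from h import *
s=cv2.imread("pics/side0.png");t=cv2.imread("pics/top0.png")
for n,im,seed,z in(("top",t,(222,205),.08),("side",s,(268,245),.08)):
    g=cv2.cvtColor(im,cv2.COLOR_BGR2GRAY)
    for tol in (5,7):
        m=np.zeros((402,642),np.uint8); cv2.floodFill(g.copy(),m,seed,0,tol,tol,4|cv2.FLOODFILL_FIXED_RANGE|cv2.FLOODFILL_MASK_ONLY|(255<<8))
        m=m[1:-1,1:-1]; cn=max(cv2.findContours(m,0,cv2.CHAIN_APPROX_NONE)[0],key=cv2.contourArea)
        P=plane(n,cn[:,0].astype(float),z)[:,:2]*1000
        print(n,tol,cv2.minAreaRect(P.astype(np.float32)), cv2.boundingRect(cn))
print("mouth top",plane("top",[[227.6,212.9]],.08)*1000,"side",plane("side",[[275.6,248.1]],.08)*1000)
# collar disc in top
h=cv2.cvtColor(t,cv2.COLOR_BGR2HSV); m=cv2.inRange(h,(0,0,140),(180,60,255)); k=np.zeros_like(m);cv2.circle(k,(394,199),11,255,-1);m&=k
print(m[188:212,382:406]//255)
```

```text
top 5 ((470.9075927734375, 181.17181396484375), (60.195316314697266, 77.83341217041016), 84.33722686767578) (212, 197, 28, 36)
top 7 ((470.8975524902344, 181.07098388671875), (60.398006439208984, 77.83332824707031), 84.3366928100586) (212, 197, 29, 36)
side 5 ((476.3070068359375, 175.1871337890625), (52.53804397583008, 59.63221740722656), 85.09249877929688) (259, 236, 34, 27)
side 7 ((497.6789245605469, 177.13963317871094), (107.37550354003906, 60.06122970581055), 5.520805358886719) (244, 231, 49, 32)
mouth top [[475.07430041 176.28508015  80.        ]] side [[476.65324141 173.79991543  80.        ]]
[[0 0 0 0 0 0 0 0 0 0 0 0 0 0 0 0 0 0 0 0 0 0 0 0]
 [0 0 0 0 0 0 0 0 0 0 0 0 0 0 0 0 0 0 0 0 0 0 0 0]
 [0 0 0 0 0 0 0 0 0 0 0 0 0 0 0 0 0 0 0 0 0 0 0 0]
 [0 0 0 0 0 0 0 0 0 0 0 0 0 0 0 0 0 0 0 0 0 0 0 0]
 [0 0 0 0 0 0 0 0 0 0 1 0 0 0 0 0 0 0 0 0 0 0 0 0]
 [0 0 0 0 0 0 0 0 1 1 1 0 0 0 0 0 0 0 0 0 0 0 0 0]
 [0 0 0 0 0 0 0 1 1 1 0 0 0 0 0 1 1 1 0 0 0 0 0 0]
 [0 0 0 0 0 0 1 1 1 1 0 0 0 0 0 1 1 1 1 0 0 0 0 0]
 [0 0 0 0 0 1 1 1 1 1 0 0 0 0 1 1 1 1 1 0 0 0 0 0]
 [0 0 0 0 0 1 1 1 1 1 0 0 1 1 1 1 1 1 1 1 0 0 0 0]
 [0 0 0 0 0 1 1 1 1 0 0 0 1 1 1 1 1 1 1 1 0 0 0 0]
 [0 0 0 0 1 1 1 1 1 0 0 1 1 1 1 1 1 1 1 1 0 0 1 1]
 [0 0 0 0 0 1 1 1 1 0 0 1 1 1 1 1 1 1 1 1 0 0 1 0]
 [0 0 0 0 0 1 1 1 1 1 0 0 1 1 1 1 1 1 1 1 0 0 1 0]
 [0 0 0 0 0 1 1 1 1 1 0 0 0 0 0 0 1 1 1 1 0 1 1 0]
 [0 0 0 0 0 1 1 1 1 1 1 1 1 1 1 1 1 1 1 0 0 1 1 0]
 [0 0 0 0 0 0 1 1 1 1 1 1 1 1 1 1 1 1 0 0 0 1 0 0]
 [0 0 0 0 0 0 1 1 1 1 1 1 1 1 1 1 1 1 0 0 1 1 0 0]
 [0 0 0 0 0 0 0 0 1 1 1 1 1 1 1 1 0 0 0 0 1 0 0 0]
 [0 0 0 0 0 0 0 0 0 0 1 1 1 0 0 0 0 0 0 1 0 0 0 0]
 [0 0 0 0 0 0 0 0 0 0 0 0 0 0 0 0 0 0 0 0 0 0 0 0]
 [0 0 0 0 0 0 0 0 0 0 0 0 0 0 0 0 0 0 0 0 0 0 0 0]
 [0 0 0 0 0 0 0 0 0 0 0 0 0 0 0 0 0 0 0 0 0 0 0 0]
 [0 0 0 0 0 0 0 0 0 0 0 0 0 0 0 0 0 0 0 0 0 0 0 0]]
```

Run:
```python
from h import *
print(plane("top",[[393.8,199.5]],.087)*1000)
# side collar: top ellipse centre approx from crop
s=cv2.imread("pics/side0.png")
cv2.imwrite("pics/sr.png",cv2.resize(s[140:195,345:400],None,fx=10,fy=10,interpolation=cv2.INTER_CUBIC))
print(manip.state()["time"])
from math import atan2
R=manip.state()["tcp_rot"];T=manip.state()["eef_pos"]
print("tool shift cm to (0.499,-0.195,0.20):",R.T@(np.array([.499,-.195,.2])-T)*100)
for z in(.034,.088,.114): print(z,proj("side",[.499,-.195,z]),proj("top",[.499,-.195,z]))
```

```text
[[ 498.95609718 -195.74961045   87.        ]]
0.1
tool shift cm to (0.499,-0.195,0.20): [-15.75522968 -36.49447842   4.99663714]
0.034 [[370.3226998  173.79722379]] [[389.67655018 200.68944259]]
0.088 [[372.20296875 159.70623339]] [[393.53904662 199.46178597]]
0.114 [[373.1534521  152.58318231]] [[395.53450285 198.82754977]]
```

View pics/sr.png

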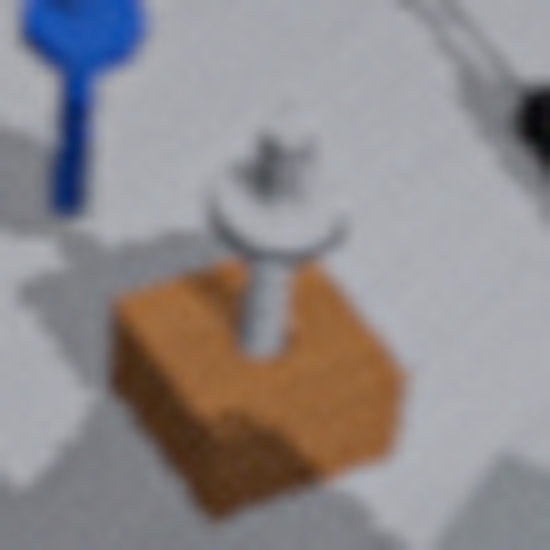

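>>> step_arm:
  rows:
    - {"x": -1.0,"y": -2.3,"fingers": 0.45}
    - {"x": -1.58,"y": -3.65}
    - {"x": -1.58,"y": -3.65}
    - {"x": -1.58,"y": -3.65,"z": 0.5}
    - {"x": -1.58,"y": -3.65,"z": 0.5}
    - {"x": -1.58,"y": -3.65,"z": 0.5}
    - {"x": -1.58,"y": -3.65,"z": 0.5}
    - {"x": -1.58,"y": -3.65,"z": 0.5}
    - {"x": -1.58,"y": -3.65,"z": 0.5}
    - {"x": -1.58,"y": -3.65,"z": 0.5}
    - {"x": -0.5,"y": -1.3}
    - {}
    - {}
  squeeze: 40

```text
schema error: expected keys x, y, z, turn, fingers
```

```bash
cat >> h.py <<'E'
def to(p):
    s=manip.state();R=s["tcp_rot"];T=s["eef_pos"]
    print("t",round(s["time"],2),"pos",np.round(T*1000,1),"x",np.round(R[:,0],4),"z",np.round(R[:,2],4),"w",round(s["grip_width"]*1000,1),"F",np.round(s["wrist_force"],1),"M",np.round(s["wrist_torque"],2))
    print("shift cm",np.round(R.T@(np.array(p)-T)*100,2))
E
python3 - <<'E'
from h import *
to([.499,-.1955,.110])
cv2.imwrite("pics/s1.png",vision.capture("side"));cv2.imwrite("pics/t1.png",vision.capture("top"))
a=cv2.imread("pics/s1.png")[80:230,280:440];b=cv2.imread("pics/t1.png")[120:270,310:470]
cv2.imwrite("pics/c1.png",cv2.resize(np.hstack([a,b]),(800,375),interpolation=cv2.INTER_CUBIC))
E
```

```text
t 0.1 pos [ 238.6 -495.3  249.8] x [ 0.4339 -0.901  -0.0011] z [-4.e-04  1.e-03 -1.e+00] w 85.7 F [ 0.4 -0.7 -0.2] M [0.03 0.01 0.04]
shift cm [-15.7  -36.47  14.  ]
```

View pics/c1.png

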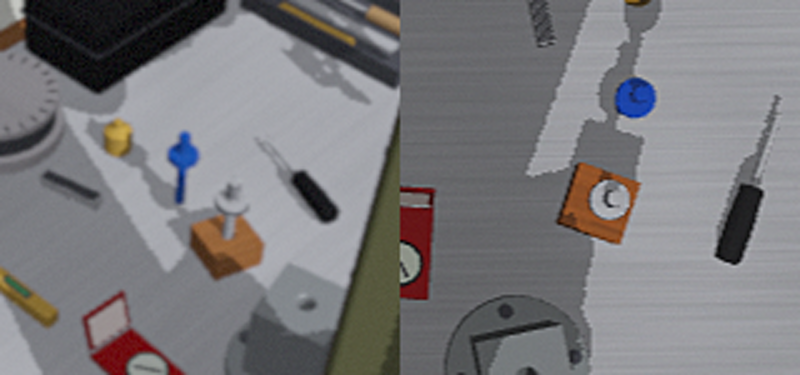

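The call was refused because every key is required in each row, so nothing moved and the pictures look the same. I'll send it again with full rows.

>>> step_arm:
  rows:
    - {"x": -1.0,"y": -2.3,"z": 0,"turn": 0,"fingers": 0.45}
    - {"x": -1.58,"y": -3.65,"z": 0,"turn": 0,"fingers": 0.45}
    - {"x": -1.58,"y": -3.65,"z": 0,"turn": 0,"fingers": 0.45}
    - {"x": -1.58,"y": -3.65,"z": 0.5,"turn": 0,"fingers": 0.45}
    - {"x": -1.58,"y": -3.65,"z": 0.5,"turn": 0,"fingers": 0.45}
    - {"x": -1.58,"y": -3.65,"z": 0.5,"turn": 0,"fingers": 0.45}
    - {"x": -1.58,"y": -3.65,"z": 0.5,"turn": 0,"fingers": 0.45}
    - {"x": -1.58,"y": -3.65,"z": 0.5,"turn": 0,"fingers": 0.45}
    - {"x": -1.58,"y": -3.65,"z": 0.5,"turn": 0,"fingers": 0.45}
    - {"x": -1.58,"y": -3.65,"z": 0.5,"turn": 0,"fingers": 0.45}
    - {"x": -0.5,"y": -1.3,"z": 0,"turn": 0,"fingers": 0.45}
    - {"x": 0,"y": 0,"z": 0,"turn": 0,"fingers": 0.45}
    - {"x": 0,"y": 0,"z": 0,"turn": 0,"fingers": 0.45}
  squeeze: 40

```text
time: 1.82
eef_pos: [0.4983, -0.1966, 0.2154]
tcp_rot: [[0.433, -0.901, 0.0], [-0.901, -0.433, -0.0], [0.0, 0.0, -1.0]]
wrist_force: [-0.1, -0.5, -1.1]
grip_width: 0.0469
```

Run:
```python
from h import *
to([.499,-.1955,.110])
cv2.imwrite("pics/s2.png",vision.capture("side"));cv2.imwrite("pics/t2.png",vision.capture("top"))
a=cv2.imread("pics/s2.png")[80:230,280:440];b=cv2.imread("pics/t2.png")[120:270,310:470]
cv2.imwrite("pics/c2.png",cv2.resize(np.hstack([a,b]),(800,375),interpolation=cv2.INTER_CUBIC))
```

```text
t 1.82 pos [ 498.3 -196.6  215.4] x [ 4.331e-01 -9.014e-01  2.000e-04] z [ 0.e+00 -2.e-04 -1.e+00] w 46.9 F [-0.1 -0.5 -1.1] M [0.04 0.06 0.03]
shift cm [-0.07 -0.11 10.54]
```

View pics/c2.png

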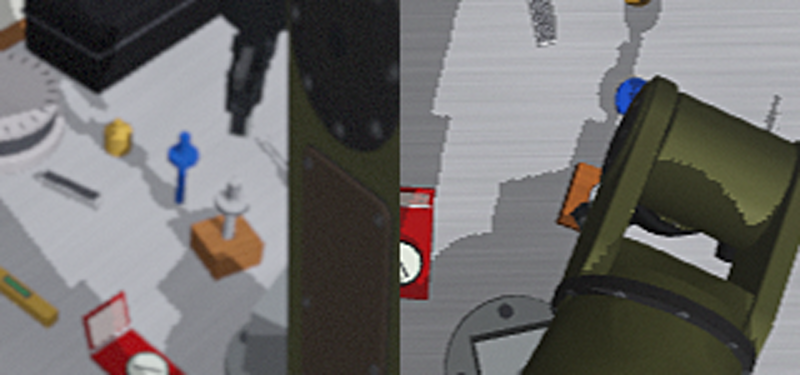

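>>> step_arm:
  rows:
    - {"x": -0.07,"y": -0.11,"z": 1.5,"turn": 0,"fingers": 0.45}
    - {"x": 0,"y": 0,"z": 2,"turn": 0,"fingers": 0.45}
    - {"x": 0,"y": 0,"z": 2,"turn": 0,"fingers": 0.45}
    - {"x": 0,"y": 0,"z": 2,"turn": 0,"fingers": 0.45}
    - {"x": 0,"y": 0,"z": 1.5,"turn": 0,"fingers": 0.45}
    - {"x": 0,"y": 0,"z": 0.9,"turn": 0,"fingers": 0.45}
    - {"x": 0,"y": 0,"z": 0.5,"turn": 0,"fingers": 0.45}
    - {"x": 0,"y": 0,"z": 0,"turn": 0,"fingers": 0.45}
    - {"x": 0,"y": 0,"z": 0,"turn": 0,"fingers": 0.45}
  squeeze: 40

```text
time: 3.05
eef_pos: [0.4997, -0.1947, 0.1118]
tcp_rot: [[0.434, -0.901, 0.001], [-0.901, -0.434, -0.0], [0.001, -0.001, -1.0]]
wrist_force: [-0.4, 0.1, 0.5]
grip_width: 0.047
```

Run:
```python
from h import *
to([.499,-.1955,.1105])
cv2.imwrite("pics/s3.png",vision.capture("side"))
a=cv2.imread("pics/s3.png")[120:200,330:410]
cv2.imwrite("pics/c3.png",cv2.resize(a,(600,600),interpolation=cv2.INTER_CUBIC))
```

```text
t 3.05 pos [ 499.7 -194.7  111.8] x [ 4.339e-01 -9.009e-01  7.000e-04] z [ 8.e-04 -4.e-04 -1.e+00] w 47.0 F [-0.4  0.1  0.5] M [-0.02  0.02 -0.01]
shift cm [0.04 0.1  0.13]
```

View pics/c3.png

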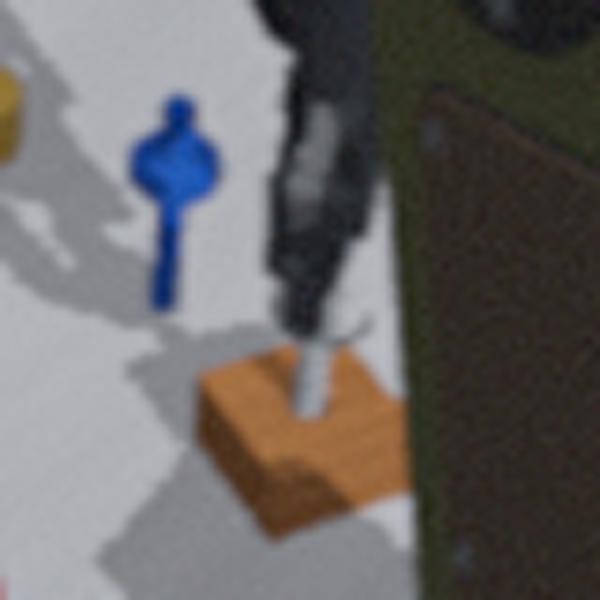

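>>> step_arm:
  rows:
    - {"x": 0,"y": 0,"z": 0,"turn": 0,"fingers": 0.5}
    - {"x": 0,"y": 0,"z": 0,"turn": 0,"fingers": 0.5}
  squeeze: 40

```text
time: 3.35
eef_pos: [0.4996, -0.1947, 0.1115]
tcp_rot: [[0.434, -0.901, 0.0], [-0.901, -0.434, -0.0], [0.0, -0.0, -1.0]]
wrist_force: [0.5, 0.1, -0.3]
grip_width: 0.0426
```

Run:
```python
from h import *
to([.499,-.1955,.1105])
```

```text
t 3.35 pos [ 499.6 -194.7  111.5] x [ 4.338e-01 -9.010e-01  2.000e-04] z [ 3.e-04 -1.e-04 -1.e+00] w 42.6 F [ 0.5  0.1 -0.3] M [ 0.05  0.01 -0.02]
shift cm [0.05 0.09 0.1 ]
```

>>> step_arm:
  rows:
    - {"x": 0.05,"y": 0.05,"z": 0,"turn": 0,"fingers": 0.6}
    - {"x": 0,"y": 0,"z": 0,"turn": 0,"fingers": 0.75}
    - {"x": 0,"y": 0,"z": 0,"turn": 0,"fingers": 0.9}
    - {"x": 0,"y": 0,"z": 0,"turn": 0,"fingers": 1}
    - {"x": 0,"y": 0,"z": 0,"turn": 0,"fingers": 1}
    - {"x": 0,"y": 0,"z": 0,"turn": 0,"fingers": 1}
    - {"x": 0,"y": 0,"z": 0,"turn": 0,"fingers": 1}
    - {"x": 0,"y": 0,"z": 0,"turn": 0,"fingers": 1}
  squeeze: 50

```text
time: 4.35
eef_pos: [0.4993, -0.1953, 0.1114]
tcp_rot: [[0.434, -0.901, 0.0], [-0.901, -0.434, -0.0], [0.0, -0.0, -1.0]]
wrist_force: [-0.2, 0.8, 4.3]
grip_width: 0.0118
```

Run:
```python
from h import *
to([.499,-.1955,.1105])
cv2.imwrite("pics/s4.png",vision.capture("side"))
a=cv2.imread("pics/s4.png")[120:200,330:410]
cv2.imwrite("pics/c4.png",cv2.resize(a,(600,600),interpolation=cv2.INTER_CUBIC))
```

```text
t 4.35 pos [ 499.3 -195.3  111.4] x [ 4.338e-01 -9.010e-01  2.000e-04] z [ 2.e-04 -1.e-04 -1.e+00] w 11.8 F [-0.2  0.8  4.3] M [0.11 0.08 0.04]
shift cm [-0.    0.04  0.09]
```

View pics/c4.png

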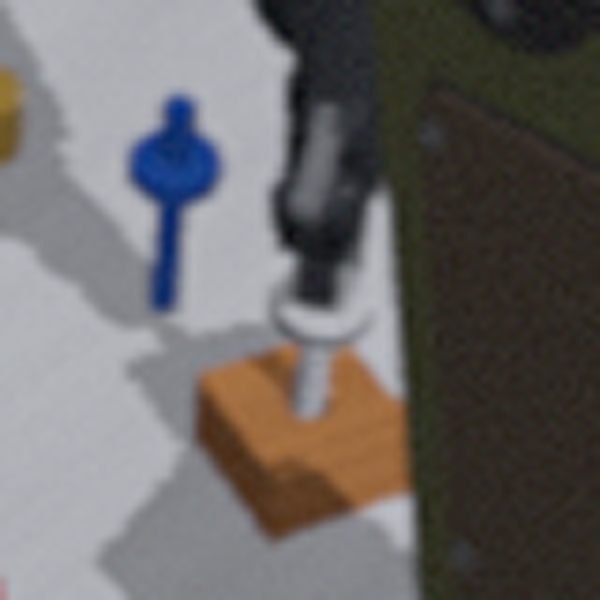

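>>> step_arm:
  rows:
    - {"x": 0,"y": 0,"z": 0,"turn": 0,"fingers": 1}
    - {"x": 0,"y": 0,"z": -0.3,"turn": 0,"fingers": 1}
    - {"x": 0,"y": 0,"z": -0.5,"turn": 0,"fingers": 1}
    - {"x": 0,"y": 0,"z": -0.8,"turn": 0,"fingers": 1}
    - {"x": 0,"y": 0,"z": -1,"turn": 0,"fingers": 1}
    - {"x": 0,"y": 0,"z": -1.2,"turn": 0,"fingers": 1}
    - {"x": 0,"y": 0,"z": -1.5,"turn": 0,"fingers": 1}
    - {"x": 0,"y": 0,"z": -1.7,"turn": 0,"fingers": 1}
    - {"x": 0,"y": 0,"z": -1.5,"turn": 0,"fingers": 1}
    - {"x": 0,"y": 0,"z": -1,"turn": 0,"fingers": 1}
    - {"x": 0,"y": 0,"z": -0.5,"turn": 0,"fingers": 1}
    - {"x": 0,"y": 0,"z": 0,"turn": 0,"fingers": 1}
  squeeze: 50

```text
time: 5.9
eef_pos: [0.4993, -0.1953, 0.2113]
tcp_rot: [[0.434, -0.901, 0.0], [-0.901, -0.434, -0.0], [0.0, -0.0, -1.0]]
wrist_force: [0.7, 0.4, -1.7]
grip_width: 0.0119
```

Run:
```python
from h import *
to([.4758,.175,.215])
cv2.imwrite("pics/s5.png",vision.capture("side"))
a=cv2.imread("pics/s5.png")[90:190,320:420]
cv2.imwrite("pics/c5.png",cv2.resize(a,(600,600),interpolation=cv2.INTER_CUBIC))
```

```text
t 5.9 pos [ 499.3 -195.3  211.3] x [ 0.4339 -0.9009  0.    ] z [ 0. -0. -1.] w 11.9 F [ 0.7  0.4 -1.7] M [-0.01  0.    0.03]
shift cm [-34.38 -13.95  -0.37]
```

View pics/c5.png

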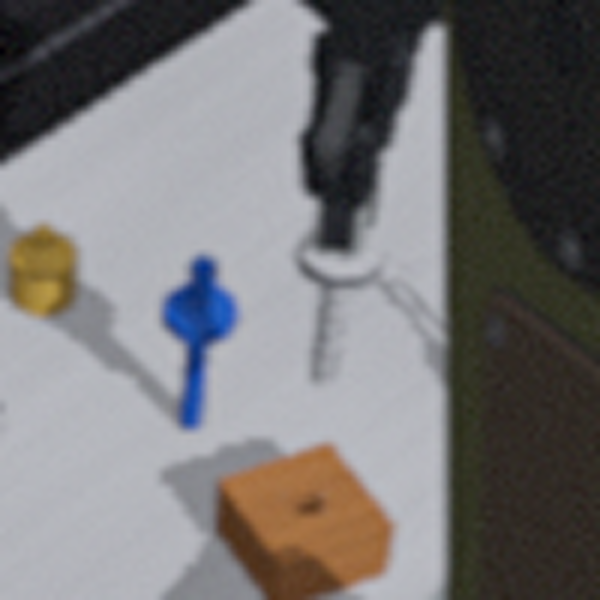

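>>> step_arm:
  rows:
    - {"x": -1,"y": -0.4,"z": 0,"turn": 0,"fingers": 1}
    - {"x": -2,"y": -0.8,"z": 0,"turn": 0,"fingers": 1}
    - {"x": -2.8,"y": -1.15,"z": 0,"turn": 0,"fingers": 1}
    - {"x": -2.8,"y": -1.15,"z": 0,"turn": 0,"fingers": 1}
    - {"x": -2.8,"y": -1.15,"z": 0,"turn": 0,"fingers": 1}
    - {"x": -2.8,"y": -1.15,"z": 0,"turn": 0,"fingers": 1}
    - {"x": -2.8,"y": -1.15,"z": 0,"turn": 0,"fingers": 1}
    - {"x": -2.8,"y": -1.15,"z": 0,"turn": 0,"fingers": 1}
    - {"x": -2.8,"y": -1.15,"z": 0,"turn": 0,"fingers": 1}
    - {"x": -2.8,"y": -1.15,"z": 0,"turn": 0,"fingers": 1}
    - {"x": -2.8,"y": -1.15,"z": 0,"turn": 0,"fingers": 1}
    - {"x": -2.8,"y": -1.15,"z": 0,"turn": 0,"fingers": 1}
    - {"x": -2,"y": -0.8,"z": 0,"turn": 0,"fingers": 1}
    - {"x": -1.4,"y": -0.5,"z": 0,"turn": 0,"fingers": 1}
    - {"x": 0,"y": 0,"z": 0,"turn": 0,"fingers": 1}
    - {"x": 0,"y": 0,"z": 0,"turn": 0,"fingers": 1}
  squeeze: 50

```text
time: 7.95
eef_pos: [0.4761, 0.175, 0.2113]
tcp_rot: [[0.434, -0.901, -0.0], [-0.901, -0.434, -0.0], [0.0, 0.0, -1.0]]
wrist_force: [0.3, 0.2, -2.5]
grip_width: 0.0119
```

Run:
```python
from h import *
to([.4758,.175,.215])
cv2.imwrite("pics/s6.png",vision.capture("side"));cv2.imwrite("pics/t6.png",vision.capture("top"))
a=cv2.imread("pics/s6.png")[200:290,230:330];b=cv2.imread("pics/t6.png")[165:255,180:280]
cv2.imwrite("pics/c6.png",cv2.resize(np.hstack([a,b]),(800,360),interpolation=cv2.INTER_CUBIC))
```

```text
t 7.95 pos [476.1 175.  211.3] x [ 4.337e-01 -9.011e-01  1.000e-04] z [-1.e-04 -1.e-04 -1.e+00] w 11.9 F [ 0.3  0.2 -2.5] M [-0.03 -0.04  0.02]
shift cm [-0.01  0.02 -0.37]
```

View pics/c6.png

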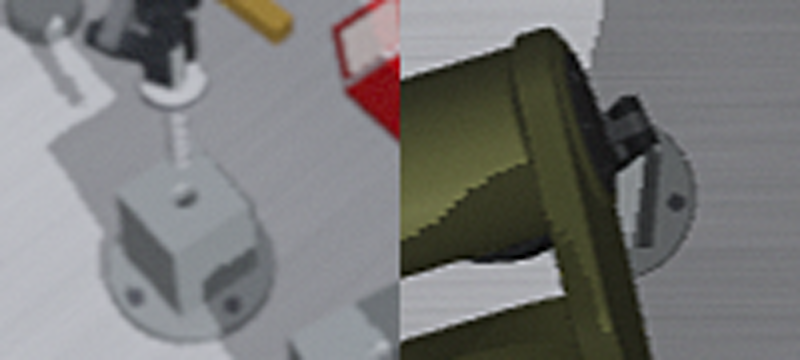

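>>> step_arm:
  rows:
    - {"x": 0,"y": 0,"z": 0.5,"turn": 0,"fingers": 1}
    - {"x": 0,"y": 0,"z": 0.8,"turn": 0,"fingers": 1}
    - {"x": 0,"y": 0,"z": 0.5,"turn": 0,"fingers": 1}
    - {"x": 0,"y": 0,"z": 0.3,"turn": 0,"fingers": 1}
    - {"x": 0,"y": 0,"z": 0,"turn": 0,"fingers": 1}

```text
time: 8.68
eef_pos: [0.4761, 0.1754, 0.1901]
tcp_rot: [[0.434, -0.901, -0.0], [-0.901, -0.434, -0.0], [-0.0, 0.0, -1.0]]
wrist_force: [-0.2, 0.4, -1.0]
grip_width: 0.0123
```

Run:
```python
from h import *
to([.4758,.175,.215])
A=np.mean([vision.capture("side").astype(float) for _ in range(4)],0)
cv2.imwrite("pics/s7.png",A.round().astype(np.uint8))
a=A[205:275,235:315].astype(np.uint8)
cv2.imwrite("pics/c7.png",cv2.resize(a,(640,560),interpolation=cv2.INTER_NEAREST))
T=manip.state()["eef_pos"]
for dz in(-.1014,-.0414,-.0334,-.0214): print(dz,proj("side",T+[0,0,dz])-[235,205])
print("mouth@",proj("side",[.4758,.175,.08])-[235,205])
```

```text
t 8.68 pos [476.1 175.4 190.1] x [ 0.4339 -0.901  -0.    ] z [-4.e-04 -1.e-04 -1.e+00] w 12.3 F [-0.2  0.4 -1. ] M [0.02 0.02 0.01]
shift cm [ 0.02  0.04 -2.49]
-0.1014 [[39.94610513 41.31210113]]
-0.0414 [[38.187017   25.25638447]]
-0.0334 [[37.94029661 23.00449462]]
-0.0214 [[37.56451349 19.57461116]]
mouth@ [[40.46283957 43.63013132]]
```

View pics/c7.png

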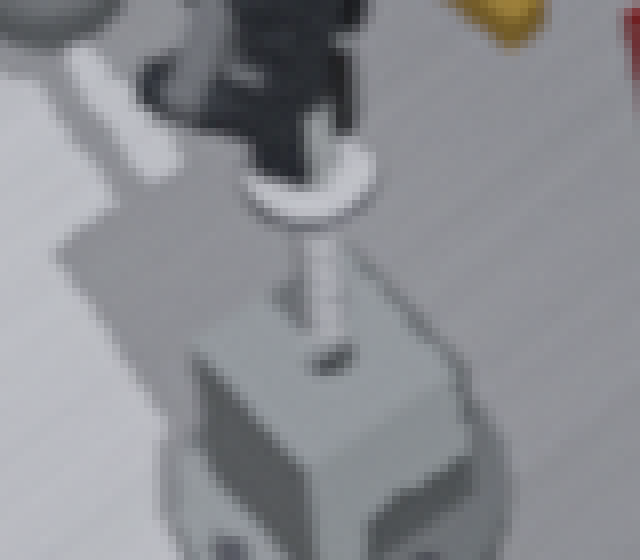

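Run:
```python
from h import *
c=np.array([.4758,.175,.08])
a=np.linspace(0,2*np.pi,73)
for r in(.0065,.008):
    p=proj("side",c+np.c_[r*np.cos(a),r*np.sin(a),0*a]);print(r,p.min(0),p.max(0),(p.min(0)+p.max(0))/2)
print(plane("side",[[275.7,248.2]],.08)*1000)
J=(proj("side",c+[[.001,0,0],[0,.001,0]])-proj("side",c));print(J)
# rod lateral profile near tip, averaged picture
g=cv2.cvtColor(cv2.imread("pics/s7.png"),cv2.COLOR_BGR2GRAY)
print(g[236:254,268:286])
```

```text
0.0065 [272.58982802 246.26892553] [278.33365481 251.01076582] [275.46174142 248.63984568]
0.008 [271.92642028 245.7267659 ] [278.99603688 251.56292747] [275.46122858 248.64484668]
[[476.28810058 173.82702709  80.        ]]
[[-0.29811907 -0.25483836]
 [-0.32659731  0.26100778]]
[[145 145 144 135 133 154 169 174 166 152 141 133 137 145 147 148 146 146]
 [144 145 144 136 130 146 161 166 161 156 148 135 129 138 145 147 145 145]
 [145 146 144 136 129 147 166 172 166 154 151 140 123 125 138 144 146 145]
 [145 143 140 130 122 143 165 173 170 156 150 148 137 127 129 137 144 147]
 [143 136 126 116 115 140 158 168 168 158 148 151 150 145 135 128 138 145]
 [140 125 113 110 118 139 162 170 167 154 144 151 153 152 139 124 126 138]
 [141 123 111 109 114 134 158 164 158 148 144 150 152 153 149 136 122 126]
 [149 137 121 111 114 135 158 169 169 157 148 149 153 152 151 149 138 123]
 [152 151 139 119 114 132 158 170 170 158 148 151 151 152 152 153 150 135]
 [152 152 149 137 122 128 151 166 168 158 152 152 152 153 152 151 152 139]
 [153 153 153 149 141 143 157 167 170 162 152 149 151 152 152 152 153 149]
 [151 151 151 152 153 157 159 161 157 146 137 145 151 152 151 152 151 151]
 [152 152 151 153 155 153 147 143 133 114 111 133 150 152 152 152 151 153]
 [151 151 151 151 150 143 133 118  98  86  97 129 149 152 151 151 151 152]
 [151 151 152 151 147 134 111  85  77  89 113 137 150 153 152 151 151 151]
 [151 151 153 153 150 139 117  98 103 118 136 149 152 152 153 152 151 152]
 [151 152 151 151 152 151 147 145 147 149 152 152 153 151 151 151 151 153]
 [151 151 151 152 151 152 153 153 153 153 152 151 151 151 151 152 152 153]]
```

>>> step_arm:
  rows:
    - {"x": 0.05,"y": 0.03,"z": 0,"turn": 0,"fingers": 1}
    - {"x": 0,"y": 0,"z": 0.2,"turn": 0,"fingers": 1}
    - {"x": 0,"y": 0,"z": 0.2,"turn": 0,"fingers": 1}
    - {"x": 0,"y": 0,"z": 0.2,"turn": 0,"fingers": 1}
    - {"x": 0,"y": 0,"z": 0.1,"turn": 0,"fingers": 1}
    - {"x": 0,"y": 0,"z": 0,"turn": 0,"fingers": 1}
  squeeze: 50

```text
time: 9.62
eef_pos: [0.4761, 0.1748, 0.1832]
tcp_rot: [[0.434, -0.901, -0.0], [-0.901, -0.434, -0.0], [-0.0, 0.0, -1.0]]
wrist_force: [0.6, -0.5, -2.5]
grip_width: 0.012
```

>>> step_arm:
  rows:
    - {"x": 0,"y": 0,"z": 0.1,"turn": 0,"fingers": 1}
    - {"x": 0,"y": 0,"z": 0.1,"turn": 0,"fingers": 1}
    - {"x": 0,"y": 0,"z": 0,"turn": 0,"fingers": 1}

```text
time: 10.0
eef_pos: [0.4761, 0.1748, 0.1813]
tcp_rot: [[0.434, -0.901, 0.0], [-0.901, -0.434, 0.0], [0.0, -0.0, -1.0]]
wrist_force: [0.2, -0.5, -1.2]
grip_width: 0.0118
```

Run:
```python
from h import *
to([.4761,.1748,.1814])
A=vision.capture("side")
cv2.imwrite("pics/s8.png",A)
cv2.imwrite("pics/c8.png",cv2.resize(A[205:275,235:315],(640,560),interpolation=cv2.INTER_CUBIC))
```

```text
t 10.0 pos [476.1 174.8 181.3] x [ 0.4338 -0.901   0.    ] z [ 1.e-04  0.e+00 -1.e+00] w 11.8 F [ 0.2 -0.5 -1.2] M [ 0.02 -0.01 -0.04]
shift cm [-0.    0.   -0.01]
```

View pics/c8.png

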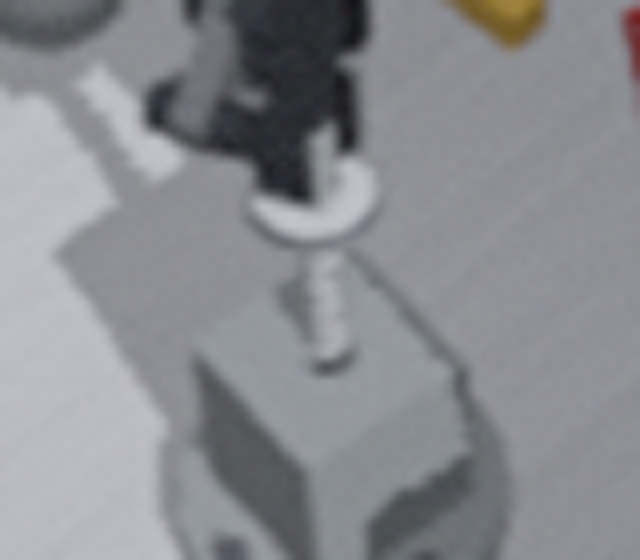

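>>> step_arm:
  rows:
    - {"x": 0,"y": 0,"z": 0.1,"turn": 0,"fingers": 1}
    - {"x": 0,"y": 0,"z": 0.1,"turn": 0,"fingers": 1}
    - {"x": 0,"y": 0,"z": 0,"turn": 0,"fingers": 1}

```text
time: 10.42
eef_pos: [0.4766, 0.175, 0.1804]
tcp_rot: [[0.434, -0.901, 0.002], [-0.901, -0.434, 0.001], [0.0, -0.002, -1.0]]
wrist_force: [-0.9, 0.0, 8.4]
grip_width: 0.0123
```

Run:
```python
from h import *
to([.4761,.1748,.1814])
```

```text
t 10.43 pos [476.6 175.  180.4] x [ 4.339e-01 -9.010e-01  2.000e-04] z [ 2.1e-03  8.0e-04 -1.0e+00] w 12.3 F [-0.9  0.   8.4] M [0.09 0.25 0.04]
shift cm [-0.    0.06 -0.11]
```

Run:
```python
from h import *
A=np.mean([vision.capture("side").astype(float) for _ in range(4)],0).round().astype(np.uint8)
cv2.imwrite("pics/s9.png",A)
cv2.imwrite("pics/c9.png",cv2.resize(A[220:262,250:300],(800,672),interpolation=cv2.INTER_CUBIC)[:600])
to([.4761,.1748,.1814])
print(cv2.cvtColor(A,cv2.COLOR_BGR2GRAY)[236:254,268:286])
```

```text
t 10.62 pos [476.6 175.  180.3] x [ 4.339e-01 -9.010e-01  2.000e-04] z [ 2.e-03  8.e-04 -1.e+00] w 11.9 F [-0.9  0.2  9.2] M [0.04 0.25 0.03]
shift cm [-0.    0.06 -0.11]
[[143 140 136 132 127 128 136 150 157 150 132 128 138 145 147 148 146 146]
 [146 146 146 136 128 136 159 173 174 160 137 121 125 138 146 147 145 144]
 [145 146 145 135 126 142 165 174 168 154 145 136 123 125 137 143 144 146]
 [143 144 141 131 121 139 161 168 163 153 148 147 133 118 124 138 144 147]
 [143 138 125 116 115 130 153 168 171 158 145 150 142 125 119 126 138 144]
 [143 131 115 108 109 130 156 169 169 156 147 150 151 146 136 123 124 139]
 [149 136 115 108 111 131 153 162 160 152 149 151 152 153 150 134 119 125]
 [151 141 121 109 111 129 156 169 170 161 152 151 152 152 151 141 122 114]
 [153 149 138 121 111 129 153 167 169 161 152 150 152 151 151 149 138 119]
 [152 153 150 136 118 124 145 160 169 168 158 152 151 151 153 153 150 138]
 [151 152 153 148 133 124 145 164 172 168 158 151 153 151 152 151 153 150]
 [152 152 152 150 140 129 142 162 167 159 148 144 149 153 151 151 152 152]
 [151 151 152 153 151 144 148 167 175 167 148 137 148 152 152 152 152 153]
 [151 151 151 152 149 141 142 156 166 153 128 130 147 151 152 151 151 151]
 [151 151 152 151 147 132 112 104 110 109 115 136 149 153 151 152 150 151]
 [151 153 152 152 151 138 115  98 101 115 135 149 153 151 152 151 151 152]
 [152 152 151 152 151 150 146 146 146 147 151 153 153 151 151 152 151 151]
 [152 152 151 151 152 152 153 155 154 152 152 153 151 152 152 152 152 151]]
```

View pics/c9.png

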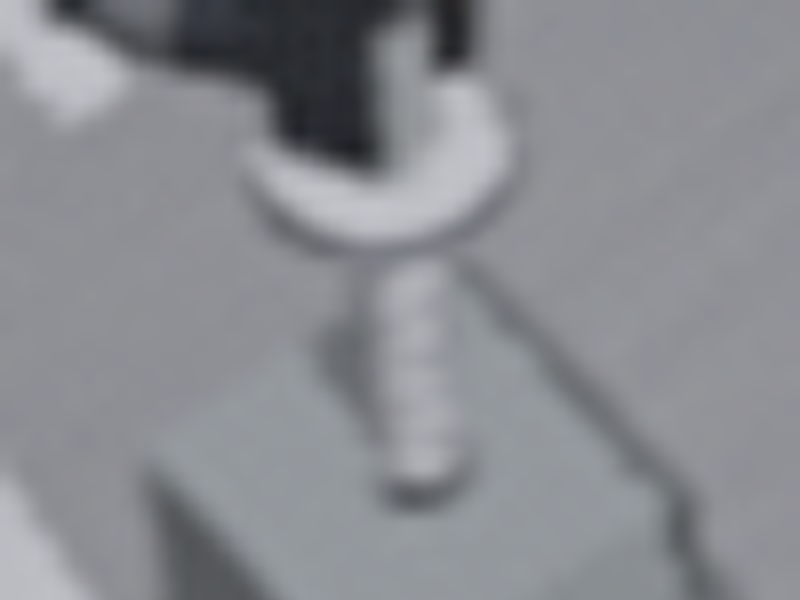

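>>> step_arm:
  rows:
    - {"x": 0,"y": 0,"z": -0.2,"turn": 0,"fingers": 1}
    - {"x": -0.16,"y": 0.07,"z": 0,"turn": 0,"fingers": 1}
    - {"x": 0,"y": 0,"z": 0.1,"turn": 0,"fingers": 1}
    - {"x": 0,"y": 0,"z": 0.1,"turn": 0,"fingers": 1}
    - {"x": 0,"y": 0,"z": 0,"turn": 0,"fingers": 1}

```text
time: 11.25
eef_pos: [0.4747, 0.176, 0.179]
tcp_rot: [[0.434, -0.901, -0.001], [-0.901, -0.434, 0.0], [-0.0, 0.0, -1.0]]
wrist_force: [-0.4, 1.0, -2.9]
grip_width: 0.012
```

Run:
```python
from h import *
to([.4748,.1759,.1793])
```

```text
t 11.25 pos [474.7 176.  179. ] x [ 4.339e-01 -9.010e-01 -3.000e-04] z [-5.e-04  1.e-04 -1.e+00] w 12.0 F [-0.4  1.  -2.9] M [ 0.23  0.12 -0.02]
shift cm [ 0.01 -0.01 -0.03]
```

>>> step_arm:
  rows:
    - {"x": 0,"y": 0,"z": 0.1,"turn": 0,"fingers": 1}
    - {"x": 0,"y": 0,"z": 0.1,"turn": 0,"fingers": 1}
    - {"x": 0,"y": 0,"z": 0,"turn": 0,"fingers": 1}

```text
time: 11.62
eef_pos: [0.4747, 0.176, 0.1772]
tcp_rot: [[0.434, -0.901, -0.0], [-0.901, -0.434, 0.0], [-0.0, 0.0, -1.0]]
wrist_force: [0.2, 0.9, -2.8]
grip_width: 0.0122
```

Run:
```python
from h import *
to([.4748,.1759,.1773])
```

```text
t 11.62 pos [474.7 176.  177.2] x [ 4.339e-01 -9.010e-01 -1.000e-04] z [-2.e-04  1.e-04 -1.e+00] w 12.2 F [ 0.2  0.9 -2.8] M [0.31 0.11 0.  ]
shift cm [ 0.01 -0.   -0.01]
```

>>> step_arm:
  rows:
    - {"x": -0.03,"y": 0,"z": 0,"turn": 0,"fingers": 1}
    - {"x": 0,"y": 0,"z": 0.1,"turn": 0,"fingers": 1}
    - {"x": 0,"y": 0,"z": 0.1,"turn": 0,"fingers": 1}
    - {"x": 0,"y": 0,"z": 0.1,"turn": 0,"fingers": 1}
    - {"x": 0,"y": 0,"z": 0,"turn": 0,"fingers": 1}

```text
time: 12.25
eef_pos: [0.4746, 0.1762, 0.1742]
tcp_rot: [[0.434, -0.901, -0.0], [-0.901, -0.434, -0.0], [0.0, 0.0, -1.0]]
wrist_force: [-0.1, 0.5, -1.5]
grip_width: 0.0121
```

Run:
```python
from h import *
to([.4748,.1759,.1743])
```

```text
t 12.25 pos [474.6 176.2 174.2] x [ 0.4339 -0.901   0.    ] z [-1.e-04 -1.e-04 -1.e+00] w 12.1 F [-0.1  0.5 -1.5] M [0.02 0.02 0.01]
shift cm [ 0.03 -0.   -0.01]
```

>>> step_arm:
  rows:
    - {"x": 0,"y": 0,"z": 0.12,"turn": 0,"fingers": 1}
    - {"x": 0,"y": 0,"z": 0.12,"turn": 0,"fingers": 1}
    - {"x": 0,"y": 0,"z": 0.12,"turn": 0,"fingers": 1}
    - {"x": 0,"y": 0,"z": 0.12,"turn": 0,"fingers": 1}
    - {"x": 0,"y": 0,"z": 0.12,"turn": 0,"fingers": 1}
    - {"x": 0,"y": 0,"z": 0.12,"turn": 0,"fingers": 1}
    - {"x": 0,"y": 0,"z": 0.12,"turn": 0,"fingers": 1}
    - {"x": 0,"y": 0,"z": 0,"turn": 0,"fingers": 1}

```text
time: 13.25
eef_pos: [0.4746, 0.1762, 0.1658]
tcp_rot: [[0.434, -0.901, -0.0], [-0.901, -0.434, -0.0], [-0.0, 0.0, -1.0]]
wrist_force: [-0.2, 1.0, -1.3]
grip_width: 0.0118
```

Run:
```python
from h import *
to([.4746,.1762,.1658])
```

```text
t 13.25 pos [474.6 176.2 165.8] x [ 0.4339 -0.901  -0.    ] z [-1.e-04 -0.e+00 -1.e+00] w 11.8 F [-0.2  1.  -1.3] M [-0.02  0.1   0.01]
shift cm [-0.  0.  0.]
```

>>> step_arm:
  rows:
    - {"x": 0,"y": 0,"z": 0.15,"turn": 0,"fingers": 1}
    - {"x": 0,"y": 0,"z": 0.15,"turn": 0,"fingers": 1}
    - {"x": 0,"y": 0,"z": 0.15,"turn": 0,"fingers": 1}
    - {"x": 0,"y": 0,"z": 0.15,"turn": 0,"fingers": 1}
    - {"x": 0,"y": 0,"z": 0.15,"turn": 0,"fingers": 1}
    - {"x": 0,"y": 0,"z": 0.15,"turn": 0,"fingers": 1}
    - {"x": 0,"y": 0,"z": 0.15,"turn": 0,"fingers": 1}
    - {"x": 0,"y": 0,"z": 0.15,"turn": 0,"fingers": 1}
    - {"x": 0,"y": 0,"z": 0,"turn": 0,"fingers": 1}

```text
time: 14.38
eef_pos: [0.4746, 0.1761, 0.1537]
tcp_rot: [[0.434, -0.901, -0.0], [-0.901, -0.434, -0.0], [-0.0, 0.0, -1.0]]
wrist_force: [-0.2, 0.6, 0.6]
grip_width: 0.0119
```

Run:
```python
from h import *
to([.4746,.1762,.1538])
```

```text
t 14.38 pos [474.6 176.1 153.7] x [ 0.4339 -0.901  -0.    ] z [-4.e-04 -2.e-04 -1.e+00] w 11.9 F [-0.2  0.6  0.6] M [0.09 0.09 0.01]
shift cm [-0.   -0.01 -0.01]
```

>>> step_arm:
  rows:
    - {"x": 0,"y": 0,"z": 0.15,"turn": 0,"fingers": 1}
    - {"x": 0,"y": 0,"z": 0.15,"turn": 0,"fingers": 1}
    - {"x": 0,"y": 0,"z": 0.15,"turn": 0,"fingers": 1}
    - {"x": 0,"y": 0,"z": 0.15,"turn": 0,"fingers": 1}
    - {"x": 0,"y": 0,"z": 0.15,"turn": 0,"fingers": 1}
    - {"x": 0,"y": 0,"z": 0.15,"turn": 0,"fingers": 1}
    - {"x": 0,"y": 0,"z": 0.15,"turn": 0,"fingers": 1}
    - {"x": 0,"y": 0,"z": 0.1,"turn": 0,"fingers": 1}
    - {"x": 0,"y": 0,"z": 0,"turn": 0,"fingers": 1}

```text
time: 15.5
eef_pos: [0.4746, 0.1762, 0.1422]
tcp_rot: [[0.434, -0.901, -0.0], [-0.901, -0.434, -0.0], [-0.0, 0.0, -1.0]]
wrist_force: [-0.6, 0.0, 1.7]
grip_width: 0.012
```

Run:
```python
from h import *
to([.4746,.1762,.1423])
```

```text
t 15.5 pos [474.6 176.2 142.2] x [ 4.339e-01 -9.010e-01 -1.000e-04] z [-3.e-04 -1.e-04 -1.e+00] w 12.0 F [-0.6  0.   1.7] M [0.24 0.1  0.07]
shift cm [ 0.   -0.   -0.01]
```

>>> step_arm:
  rows:
    - {"x": -0.02,"y": 0,"z": 0.05,"turn": 0,"fingers": 1}
    - {"x": 0,"y": 0,"z": 0.1,"turn": 0,"fingers": 1}
    - {"x": 0,"y": 0,"z": 0.1,"turn": 0,"fingers": 1}
    - {"x": 0,"y": 0,"z": 0.1,"turn": 0,"fingers": 1}
    - {"x": 0,"y": 0,"z": 0,"turn": 0,"fingers": 1}

```text
time: 16.12
eef_pos: [0.4745, 0.1763, 0.1387]
tcp_rot: [[0.434, -0.901, -0.0], [-0.901, -0.434, -0.0], [-0.0, 0.0, -1.0]]
wrist_force: [-0.2, 0.5, 1.9]
grip_width: 0.0117
```

>>> step_arm:
  rows:
    - {"x": 0,"y": 0,"z": 0.06,"turn": 0,"fingers": 1}
    - {"x": 0,"y": 0,"z": 0.06,"turn": 0,"fingers": 1}
    - {"x": 0,"y": 0,"z": 0.04,"turn": 0,"fingers": 1}

```text
time: 16.5
eef_pos: [0.4746, 0.1764, 0.1373]
tcp_rot: [[0.434, -0.901, 0.0], [-0.901, -0.434, 0.0], [0.0, -0.0, -1.0]]
wrist_force: [-0.5, 0.5, 3.6]
grip_width: 0.0117
```

Run:
```python
from h import *
to([.4746,.1762,.1371])
```

```text
t 16.5 pos [474.6 176.4 137.3] x [ 0.4338 -0.901   0.    ] z [ 0.  0. -1.] w 11.7 F [-0.5  0.5  3.6] M [ 0.03  0.05 -0.07]
shift cm [0.02 0.   0.02]
```

>>> step_arm:
  rows:
    - {"x": 0,"y": 0,"z": 0.05,"turn": 0,"fingers": 1}
    - {"x": 0,"y": 0,"z": 0.05,"turn": 0,"fingers": 1}
    - {"x": 0,"y": 0,"z": 0,"turn": 0,"fingers": 1}

```text
time: 16.88
eef_pos: [0.4745, 0.1764, 0.1362]
tcp_rot: [[0.434, -0.901, -0.0], [-0.901, -0.434, -0.0], [-0.0, 0.0, -1.0]]
wrist_force: [-0.3, 0.3, 2.1]
grip_width: 0.0118
```

Run:
```python
from h import *
to([.4746,.1762,.1361])
```

```text
t 16.88 pos [474.5 176.4 136.2] x [ 0.4339 -0.901  -0.    ] z [-1.e-04 -0.e+00 -1.e+00] w 11.8 F [-0.3  0.3  2.1] M [ 0.07  0.09 -0.  ]
shift cm [0.02 0.   0.01]
```

Still free; depth is about 45 mm.

>>> step_arm:
  rows:
    - {"x": 0,"y": 0,"z": 0.06,"turn": 0,"fingers": 1}
    - {"x": 0,"y": 0,"z": 0.06,"turn": 0,"fingers": 1}
    - {"x": 0,"y": 0,"z": 0.06,"turn": 0,"fingers": 1}

```text
time: 17.25
eef_pos: [0.4746, 0.1764, 0.1344]
tcp_rot: [[0.434, -0.901, -0.0], [-0.901, -0.434, 0.0], [-0.0, -0.0, -1.0]]
wrist_force: [-1.0, 0.4, 2.7]
grip_width: 0.0121
```

>>> step_arm:
  rows:
    - {"x": 0,"y": 0,"z": 0.02,"turn": 0,"fingers": 1}

```text
time: 17.38
eef_pos: [0.4746, 0.1764, 0.1342]
tcp_rot: [[0.434, -0.901, -0.0], [-0.901, -0.434, 0.0], [-0.0, 0.0, -1.0]]
wrist_force: [-0.5, 0.5, 2.5]
grip_width: 0.0119
```

>>> step_arm:
  rows:
    - {"x": 0,"y": 0,"z": 0.06,"turn": 0,"fingers": 1}
    - {"x": 0,"y": 0,"z": 0.06,"turn": 0,"fingers": 1}
    - {"x": 0,"y": 0,"z": 0.06,"turn": 0,"fingers": 1}

```text
time: 17.75
eef_pos: [0.4746, 0.1764, 0.1324]
tcp_rot: [[0.434, -0.901, -0.0], [-0.901, -0.434, -0.0], [-0.0, 0.0, -1.0]]
wrist_force: [-0.2, 0.1, 3.7]
grip_width: 0.0117
```

>>> step_arm:
  rows:
    - {"x": 0,"y": 0,"z": 0.06,"turn": 0,"fingers": 1}
    - {"x": 0,"y": 0,"z": 0.06,"turn": 0,"fingers": 1}
    - {"x": 0,"y": 0,"z": 0.06,"turn": 0,"fingers": 1}

```text
time: 18.12
eef_pos: [0.4746, 0.1764, 0.1306]
tcp_rot: [[0.434, -0.901, -0.0], [-0.901, -0.434, 0.0], [-0.0, 0.0, -1.0]]
wrist_force: [0.3, 0.1, 3.2]
grip_width: 0.0121
```

>>> step_arm:
  rows:
    - {"x": 0,"y": 0,"z": 0.06,"turn": 0,"fingers": 1}
    - {"x": 0,"y": 0,"z": 0.06,"turn": 0,"fingers": 1}
    - {"x": 0,"y": 0,"z": 0.06,"turn": 0,"fingers": 1}

```text
time: 18.5
eef_pos: [0.4745, 0.1764, 0.1288]
tcp_rot: [[0.434, -0.901, -0.0], [-0.901, -0.434, -0.0], [-0.0, 0.0, -1.0]]
wrist_force: [-1.3, -0.2, 3.1]
grip_width: 0.0118
```

>>> step_arm:
  rows:
    - {"x": 0,"y": 0,"z": 0.06,"turn": 0,"fingers": 1}
    - {"x": 0,"y": 0,"z": 0.06,"turn": 0,"fingers": 1}
    - {"x": 0,"y": 0,"z": 0.06,"turn": 0,"fingers": 1}

```text
time: 18.88
eef_pos: [0.4746, 0.1764, 0.127]
tcp_rot: [[0.434, -0.901, -0.0], [-0.901, -0.434, -0.0], [-0.0, 0.0, -1.0]]
wrist_force: [-0.7, 0.4, 3.0]
grip_width: 0.0122
```

>>> step_arm:
  rows:
    - {"x": 0,"y": 0,"z": 0.06,"turn": 0,"fingers": 1}
    - {"x": 0,"y": 0,"z": 0.06,"turn": 0,"fingers": 1}
    - {"x": 0,"y": 0,"z": 0.06,"turn": 0,"fingers": 1}

```text
time: 19.25
eef_pos: [0.4746, 0.1764, 0.1252]
tcp_rot: [[0.434, -0.901, 0.0], [-0.901, -0.434, 0.0], [-0.0, -0.0, -1.0]]
wrist_force: [0.2, 0.0, 3.4]
grip_width: 0.012
```

>>> step_arm:
  rows:
    - {"x": 0,"y": 0,"z": 0.06,"turn": 0,"fingers": 1}
    - {"x": 0,"y": 0,"z": 0.06,"turn": 0,"fingers": 1}
    - {"x": 0,"y": 0,"z": 0.04,"turn": 0,"fingers": 1}

```text
time: 19.62
eef_pos: [0.4746, 0.1764, 0.1236]
tcp_rot: [[0.434, -0.901, -0.0], [-0.901, -0.434, 0.0], [-0.0, 0.0, -1.0]]
wrist_force: [0.6, -0.5, 2.8]
grip_width: 0.0118
```

>>> step_arm:
  rows:
    - {"x": 0,"y": 0,"z": 0.05,"turn": 0,"fingers": 1}
    - {"x": 0,"y": 0,"z": 0.05,"turn": 0,"fingers": 1}
    - {"x": 0,"y": 0,"z": 0,"turn": 0,"fingers": 1}

```text
time: 20.0
eef_pos: [0.4745, 0.1764, 0.1226]
tcp_rot: [[0.434, -0.901, -0.0], [-0.901, -0.434, -0.0], [-0.0, 0.0, -1.0]]
wrist_force: [-0.6, 0.5, 2.5]
grip_width: 0.0123
```

Run:
```python
from h import *
to([.4746,.1762,.1226])
A=np.mean([vision.capture("side").astype(float) for _ in range(2)],0).round().astype(np.uint8)
cv2.imwrite("pics/s10.png",A)
cv2.imwrite("pics/c10.png",cv2.resize(A[210:270,245:305],(600,600),interpolation=cv2.INTER_CUBIC))
for z in (.08,.0872,.0972): print(z,(proj("side",[.4745,.1764,z])-[245,210])*10)
```

```text
t 20.0 pos [474.5 176.4 122.6] x [ 0.4339 -0.901  -0.    ] z [-1.e-04 -0.e+00 -1.e+00] w 12.3 F [-0.6  0.5  2.5] M [-0.03  0.03  0.05]
shift cm [0.02 0.   0.  ]
0.08 [[303.93452119 393.27646786]]
0.0872 [[301.93922389 375.00902966]]
0.0972 [[299.13313887 349.31863016]]
```

View pics/c10.png

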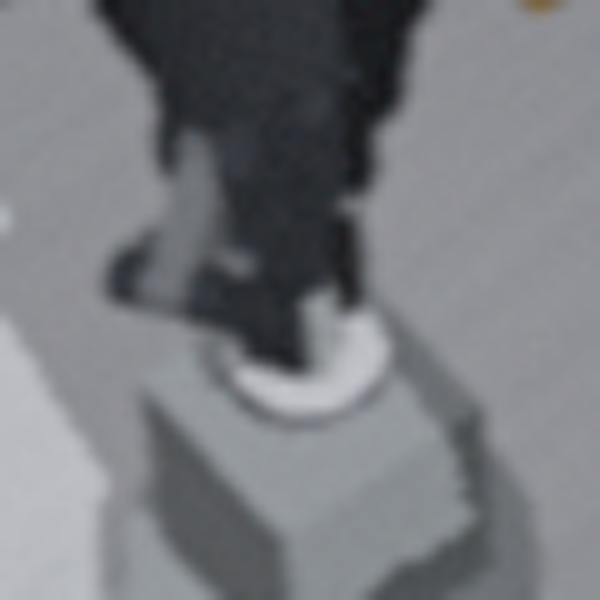

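Run:
```python
from h import *
# vertical gray profile through collar a bit right/left of axis
for f,x,T in(("s7",275,[.4761,.1754,.1901]),("s8",275,[.4761,.1748,.1813]),("s9",275,[.4766,.175,.1803]),("s10",275,[.4745,.1764,.1226])):
    g=cv2.cvtColor(cv2.imread(f"pics/{f}.png"),cv2.COLOR_BGR2GRAY)
    p=proj("side",np.array(T)+[0,0,-.0344]); r=int(round(p[0,1])); c=int(round(p[0,0]))
    print(f,p, r-3); print(g[r-3:r+15,c-3:c+5])
```

```text
s7 [[273.02920394 228.43319974]] 225
[[ 40  40  51  93 133 149 155 172]
 [ 45  39  46  87 130 153 169 182]
 [ 99  77  66 100 139 159 177 190]
 [165 145 132 143 161 174 185 192]
 [189 188 186 188 188 190 191 193]
 [192 194 196 195 195 194 191 186]
 [173 183 188 188 188 186 175 155]
 [126 140 148 146 146 144 134 125]
 [122 111 112 112 116 126 136 138]
 [138 130 133 144 147 151 154 149]
 [143 136 138 157 168 173 166 149]
 [144 135 133 154 169 174 166 152]
 [144 136 130 146 161 166 161 156]
 [144 136 129 147 166 172 166 154]
 [140 130 122 143 165 173 170 156]
 [126 116 115 140 158 168 168 158]
 [113 110 118 139 162 170 167 154]
 [111 109 114 134 158 164 158 148]]
s8 [[273.50594334 230.74417446]] 228
[[ 37  39  65 117 147 151 166 186]
 [ 56  42  64 115 151 166 179 190]
 [125 109 105 132 162 179 188 192]
 [185 176 166 167 176 185 192 192]
 [195 192 191 191 190 194 192 189]
 [188 190 191 189 189 187 183 162]
 [151 166 171 169 163 153 143 130]
 [110 121 123 125 124 125 131 135]
 [135 126 129 138 149 150 148 130]
 [142 133 139 155 166 172 159 136]
 [140 130 139 161 171 165 151 144]
 [135 123 
[... 872 characters left out ...]
0 136 118 124 145 160 169 168]]
s10 [[275.16604492 247.24567787]] 244
[[ 39  43  50  86 130 151 157 172]
 [ 41  34  45  81 125 153 167 182]
 [ 82  58  49  79 125 153 175 188]
 [150 125 113 124 149 166 181 191]
 [186 186 177 176 182 186 190 192]
 [190 194 194 193 194 194 192 186]
 [171 183 187 188 189 188 179 160]
 [125 141 149 150 146 144 138 135]
 [128 124 121 124 125 130 142 149]
 [149 143 143 149 147 149 151 152]
 [153 151 153 155 153 151 152 153]
 [151 151 153 152 151 151 152 151]
 [151 153 151 151 150 151 151 152]
 [151 151 151 151 151 153 153 151]
 [151 151 152 151 152 151 151 151]
 [153 153 151 151 153 153 150 149]
 [153 153 151 151 149 149 145 144]
 [149 153 153 151 149 146 143 139]]
```

No slip: the collar sits the same relative to the fingers. Depth is about 58.8 mm, so I'll keep feeling for the bottom.

>>> step_arm:
  rows:
    - {"x": 0,"y": 0,"z": 0.04,"turn": 0,"fingers": 1}
    - {"x": 0,"y": 0,"z": 0.04,"turn": 0,"fingers": 1}
    - {"x": 0,"y": 0,"z": 0,"turn": 0,"fingers": 1}

```text
time: 20.48
eef_pos: [0.4748, 0.1765, 0.1224]
tcp_rot: [[0.434, -0.901, 0.001], [-0.901, -0.434, 0.0], [0.0, -0.001, -1.0]]
wrist_force: [-1.1, 0.4, 7.9]
grip_width: 0.012
```

>>> step_arm:
  rows:
    - {"x": 0,"y": 0,"z": 0.04,"turn": 0,"fingers": 1}
    - {"x": 0,"y": 0,"z": 0.04,"turn": 0,"fingers": 1}
    - {"x": 0,"y": 0,"z": 0,"turn": 0,"fingers": 1}

```text
time: 20.85
eef_pos: [0.4751, 0.1766, 0.1223]
tcp_rot: [[0.434, -0.901, 0.002], [-0.901, -0.434, 0.001], [0.0, -0.002, -1.0]]
wrist_force: [-3.1, -0.0, 15.4]
grip_width: 0.0121
```

>>> step_arm:
  rows:
    - {"x": 0,"y": 0,"z": 0,"turn": 0,"fingers": 1}
    - {"x": 0,"y": 0,"z": -0.06,"turn": 0,"fingers": 1}
    - {"x": 0,"y": 0,"z": -0.04,"turn": 0,"fingers": 1}
    - {"x": 0,"y": 0,"z": 0,"turn": 0,"fingers": 1}

```text
time: 21.35
eef_pos: [0.4747, 0.1765, 0.1224]
tcp_rot: [[0.434, -0.901, 0.001], [-0.901, -0.434, 0.0], [0.0, -0.001, -1.0]]
wrist_force: [-0.9, 0.6, 6.6]
grip_width: 0.0121
```

Run:
```python
from h import *
to([.4746,.1762,.1224])
```

```text
t 21.35 pos [474.7 176.5 122.4] x [ 0.4339 -0.901   0.    ] z [ 6.e-04  3.e-04 -1.e+00] w 12.1 F [-0.9  0.6  6.6] M [ 0.04  0.1  -0.04]
shift cm [0.02 0.03 0.  ]
```

>>> step_arm:
  rows:
    - {"x": 0,"y": 0,"z": 0,"turn": 0,"fingers": 0.85}
    - {"x": 0,"y": 0,"z": 0,"turn": 0,"fingers": 0.78}
    - {"x": 0,"y": 0,"z": 0,"turn": 0,"fingers": 0.76}
    - {"x": 0,"y": 0,"z": 0,"turn": 0,"fingers": 0.76}
    - {"x": 0,"y": 0,"z": 0,"turn": 0,"fingers": 0.76}

```text
time: 21.98
eef_pos: [0.4745, 0.1764, 0.122]
tcp_rot: [[0.434, -0.901, -0.0], [-0.901, -0.434, -0.0], [-0.0, 0.0, -1.0]]
wrist_force: [0.0, 0.7, 1.4]
grip_width: 0.0207
```

Run:
```python
from h import *
to([.4746,.1762,.1224])
A=np.mean([vision.capture("side").astype(float) for _ in range(2)],0).round().astype(np.uint8)
cv2.imwrite("pics/s11.png",A)
cv2.imwrite("pics/c11.png",cv2.resize(A[210:270,245:305],(600,600),interpolation=cv2.INTER_CUBIC))
```

```text
t 21.98 pos [474.5 176.4 122. ] x [ 0.4339 -0.901  -0.    ] z [-3.e-04 -1.e-04 -1.e+00] w 20.7 F [0.  0.7 1.4] M [ 0.04  0.02 -0.01]
shift cm [ 0.02 -0.   -0.04]
```

View pics/c11.png

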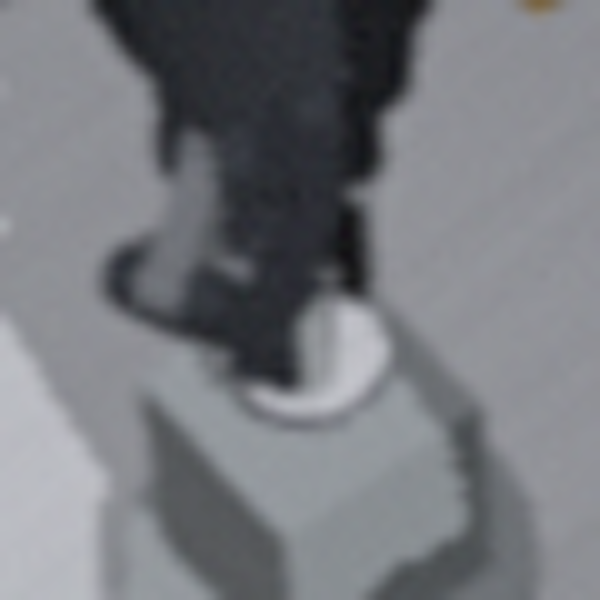

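>>> step_arm:
  rows:
    - {"x": 0,"y": 0,"z": 0.1,"turn": 0,"fingers": 0.76}
    - {"x": 0,"y": 0,"z": 0.1,"turn": 0,"fingers": 0.76}
    - {"x": 0,"y": 0,"z": 0.1,"turn": 0,"fingers": 0.76}
    - {"x": 0,"y": 0,"z": 0.1,"turn": 0,"fingers": 0.76}
    - {"x": 0,"y": 0,"z": 0,"turn": 0,"fingers": 0.76}

```text
time: 22.7
eef_pos: [0.4745, 0.1764, 0.118]
tcp_rot: [[0.434, -0.901, -0.0], [-0.901, -0.434, -0.0], [-0.0, 0.0, -1.0]]
wrist_force: [1.3, 0.6, 0.0]
grip_width: 0.0206
```

>>> step_arm:
  rows:
    - {"x": 0,"y": 0,"z": 0.08,"turn": 0,"fingers": 0.76}
    - {"x": 0,"y": 0,"z": 0.08,"turn": 0,"fingers": 0.76}
    - {"x": 0,"y": 0,"z": 0.08,"turn": 0,"fingers": 0.76}

```text
time: 23.08
eef_pos: [0.4747, 0.1764, 0.1158]
tcp_rot: [[0.434, -0.901, 0.0], [-0.901, -0.434, 0.0], [0.0, -0.0, -1.0]]
wrist_force: [0.2, -0.5, 2.7]
grip_width: 0.0204
```

Touching the collar at a TCP height of about 0.116.

>>> step_arm:
  rows:
    - {"x": 0,"y": 0,"z": 0.08,"turn": 0,"fingers": 0.76}
    - {"x": 0,"y": 0,"z": 0.08,"turn": 0,"fingers": 0.76}
    - {"x": 0,"y": 0,"z": 0.08,"turn": 0,"fingers": 0.76}

```text
time: 23.45
eef_pos: [0.4746, 0.1764, 0.1132]
tcp_rot: [[0.434, -0.901, 0.0], [-0.901, -0.434, 0.0], [0.0, -0.0, -1.0]]
wrist_force: [0.6, -0.5, 2.3]
grip_width: 0.0204
```

>>> step_arm:
  rows:
    - {"x": 0,"y": 0,"z": 0.08,"turn": 0,"fingers": 0.76}
    - {"x": 0,"y": 0,"z": 0.08,"turn": 0,"fingers": 0.76}

```text
time: 23.7
eef_pos: [0.4746, 0.1764, 0.1116]
tcp_rot: [[0.434, -0.901, 0.0], [-0.901, -0.434, 0.0], [-0.0, -0.0, -1.0]]
wrist_force: [0.5, 1.0, 3.0]
grip_width: 0.0209
```

>>> step_arm:
  rows:
    - {"x": 0,"y": 0,"z": 0.05,"turn": 0,"fingers": 0.76}
    - {"x": 0,"y": 0,"z": 0.05,"turn": 0,"fingers": 0.76}

```text
time: 23.95
eef_pos: [0.4746, 0.1764, 0.1106]
tcp_rot: [[0.434, -0.901, -0.0], [-0.901, -0.434, 0.0], [-0.0, 0.0, -1.0]]
wrist_force: [0.3, 0.6, 2.3]
grip_width: 0.0204
```

>>> step_arm:
  rows:
    - {"x": 0,"y": 0,"z": 0.05,"turn": 0,"fingers": 0.76}
    - {"x": 0,"y": 0,"z": 0.05,"turn": 0,"fingers": 0.76}

```text
time: 24.2
eef_pos: [0.4746, 0.1764, 0.1097]
tcp_rot: [[0.434, -0.901, 0.0], [-0.901, -0.434, 0.0], [-0.0, -0.0, -1.0]]
wrist_force: [-0.6, 0.5, 1.9]
grip_width: 0.0203
```

>>> step_arm:
  rows:
    - {"x": 0,"y": 0,"z": 0.05,"turn": 0,"fingers": 0.76}
    - {"x": 0,"y": 0,"z": 0.05,"turn": 0,"fingers": 0.76}

```text
time: 24.45
eef_pos: [0.4746, 0.1764, 0.1091]
tcp_rot: [[0.434, -0.901, 0.0], [-0.901, -0.434, 0.0], [0.0, -0.0, -1.0]]
wrist_force: [-5.1, -1.0, 13.4]
grip_width: 0.0207
```

>>> step_arm:
  rows:
    - {"x": 0,"y": 0,"z": 0.05,"turn": 0,"fingers": 0.76}
    - {"x": 0,"y": 0,"z": 0.03,"turn": 0,"fingers": 0.76}

```text
time: 24.7
eef_pos: [0.4746, 0.1764, 0.1091]
tcp_rot: [[0.434, -0.901, 0.0], [-0.901, -0.434, 0.0], [0.0, -0.0, -1.0]]
wrist_force: [-7.8, -2.3, 22.2]
grip_width: 0.0206
```

Run:
```python
from h import *
to([.4746,.1762,.1080])
A=np.mean([vision.capture("side").astype(float) for _ in range(2)],0).round().astype(np.uint8)
cv2.imwrite("pics/s12.png",A)
cv2.imwrite("pics/c12.png",cv2.resize(A[210:270,245:305],(600,600),interpolation=cv2.INTER_CUBIC))
```

```text
t 24.7 pos [474.6 176.4 109.1] x [ 4.339e-01 -9.009e-01  1.000e-04] z [ 4.e-04  1.e-04 -1.e+00] w 20.6 F [-7.8 -2.3 22.2] M [-0.45  1.56 -0.04]
shift cm [0.02 0.01 0.11]
```

View pics/c12.png

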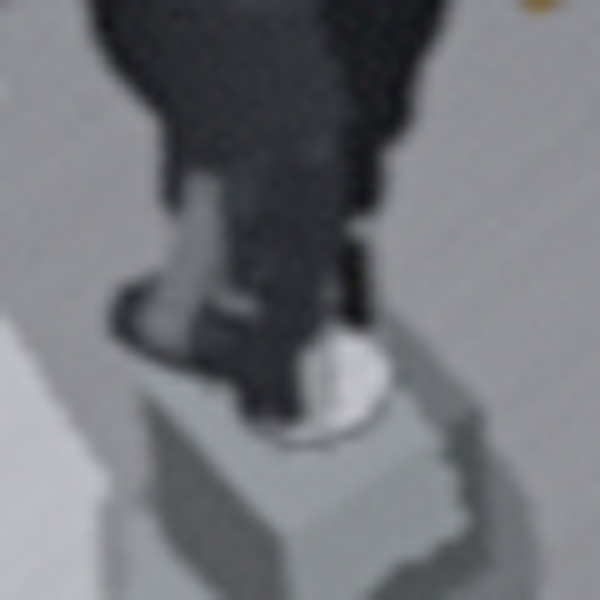

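>>> step_arm:
  rows:
    - {"x": 0,"y": 0,"z": -0.1,"turn": 0,"fingers": 0.76}
    - {"x": 0,"y": 0,"z": -0.1,"turn": 0,"fingers": 0.76}
    - {"x": 0,"y": 0,"z": -0.1,"turn": 0,"fingers": 0.76}
    - {"x": 0,"y": 0,"z": -0.1,"turn": 0,"fingers": 0.7}
    - {"x": 0,"y": 0,"z": -0.1,"turn": 0,"fingers": 0.6}
    - {"x": 0,"y": 0,"z": 0,"turn": 0,"fingers": 0.55}
    - {"x": 0,"y": 0,"z": 0,"turn": 0,"fingers": 0.55}

```text
time: 25.68
eef_pos: [0.4745, 0.1764, 0.1128]
tcp_rot: [[0.434, -0.901, -0.0], [-0.901, -0.434, -0.0], [-0.0, 0.0, -1.0]]
wrist_force: [0.4, -0.2, 0.7]
grip_width: 0.0385
```

>>> step_arm:
  rows:
    - {"x": 0,"y": 0,"z": -0.5,"turn": 0,"fingers": 0.55}
    - {"x": 0,"y": 0,"z": -1,"turn": 0,"fingers": 0.55}
    - {"x": 0,"y": 0,"z": -1.5,"turn": 0,"fingers": 0.55}
    - {"x": 0,"y": 0,"z": -2,"turn": 0,"fingers": 0.55}
    - {"x": 0,"y": 0,"z": -2,"turn": 0,"fingers": 0.55}
    - {"x": 0,"y": 0,"z": -2,"turn": 0,"fingers": 0.55}
    - {"x": 0,"y": 0,"z": -2,"turn": 0,"fingers": 0.55}
    - {"x": 2,"y": 1,"z": 0,"turn": 0,"fingers": 0.55}
    - {"x": 3,"y": 1,"z": 0,"turn": 0,"fingers": 0.55}
    - {"x": 3,"y": 1,"z": 0,"turn": 0,"fingers": 0.55}
    - {"x": 3,"y": 1,"z": 0,"turn": 0,"fingers": 0.55}
    - {"x": 3,"y": 1,"z": 0,"turn": 0,"fingers": 0.55}
    - {"x": 3,"y": 1,"z": 0,"turn": 0,"fingers": 0.55}
    - {"x": 3,"y": 1,"z": 0,"turn": 0,"fingers": 0.55}
    - {"x": 0,"y": 0,"z": 0,"turn": 0,"fingers": 0.55}

```text
time: 27.55
eef_pos: [0.4984, -0.0356, 0.2238]
tcp_rot: [[0.432, -0.902, 0.001], [-0.902, -0.432, -0.0], [0.001, -0.001, -1.0]]
wrist_force: [-0.2, 0.6, 0.7]
grip_width: 0.0386
```

Run:
```python
from h import *
to([.4746,.1762,.1080])
A=vision.capture("side");B=vision.capture("top")
cv2.imwrite("pics/s13.png",A);cv2.imwrite("pics/t13.png",B)
cv2.imwrite("pics/c13.png",np.hstack([cv2.resize(A[210:270,245:305],(400,400),interpolation=cv2.INTER_CUBIC),cv2.resize(B[183:243,202:262],(400,400),interpolation=cv2.INTER_CUBIC)]))
p=proj("side",[.4748,.1764,.09]);print("collar top centre predicted",(p-[245,210])*400/60,(proj("side",[.4748,.1764,.125])-[245,210])*400/60)
print((proj("top",[[.4748,.1764,.08],[.4748,.1764,.09],[.4748,.1764,.125]])-[202,183])*400/60)
```

```text
t 27.55 pos [498.4 -35.6 223.8] x [ 4.317e-01 -9.020e-01  6.000e-04] z [ 1.e-03 -2.e-04 -1.e+00] w 38.6 F [-0.2  0.6  0.7] M [-0.   -0.04  0.05]
shift cm [-20.14  -6.99  11.58]
collar top centre predicted [[200.17057849 244.7230286 ]] [[193.4588407  183.40573403]]
[[170.32995676 200.15518568]
 [165.44177427 199.36846034]
 [147.62128387 196.50035317]]
```

View pics/c13.png

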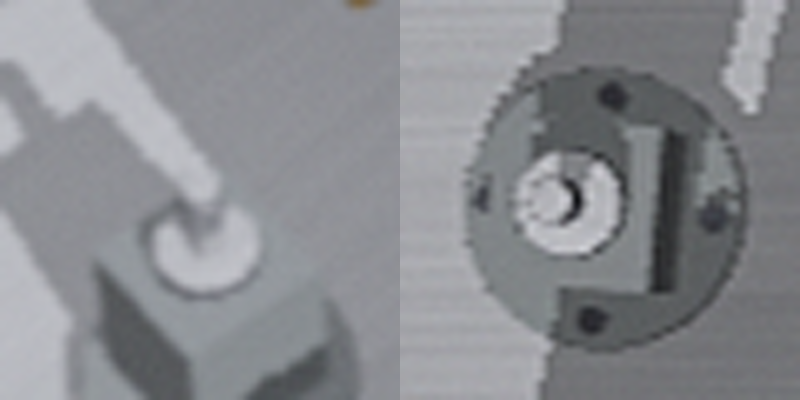

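View pics/s13.png

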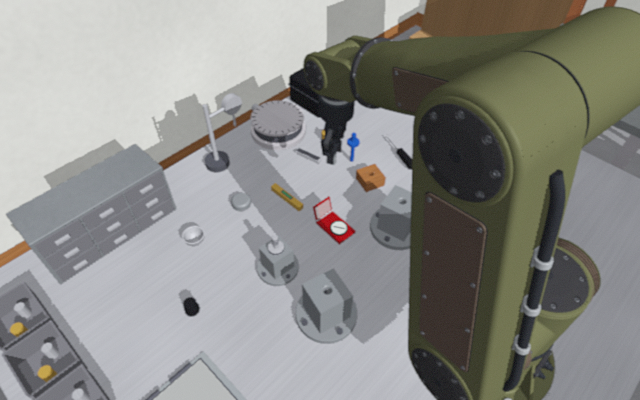

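```bash
python3 -c "
from workcell import manip
print(manip.hand_in(), manip.state()['time'])"
```

```text
the job is handed in; nothing more can be done
the job is handed in; nothing more can be done
```

The rod is standing in the bore of the smallest casting, pressed against the bottom, with its collar slid down flat onto the top face. I handed the job in at about 27.6 s, with the gripper well clear.

- **First try at the bore:** the tip touched the far side of the mouth at about 10 N. I lifted it about 2 mm, moved it about 1.7 mm sideways, and it then went in with only light brushing.
- **Bottoming the rod:** it came up firm about 59 mm down. The last reading there was 15.4 N, roughly 13 N of it from pressing. Part-way down, the images showed the rod hadn't slipped in the grip.
- **Seating the collar:** it slid about 7 mm at 2–3 N, then stopped dead at the height expected for the top face. The press peaked at 22 N, heavier than the 10 N asked but under the 40 N limit.
- **Final check:** after I backed away, the side and top pictures showed the rod upright and the collar flat on the casting. The head and collar were within about 1 pixel of where they should be. In those pictures the stand, compass and blue rod look undisturbed.
- **Disagreement:** the two cameras differed by about 2.5 mm on the bore position. The top view proved closer once I felt contact.

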